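# Close the garage-door opener's gearbox on its new gear and hold it shut

### The job

The garage-door opener's gearbox is open on the bench for a new gear. Slide the new white gear down onto the upright shaft in the lower housing and let go of it; then set the aluminium cover on its two dowels and press it firmly down against the spring washer under the gear until it is fully closed, metal to metal. Finish while still holding the cover pressed shut, so that the screws can be put in; leave the worn brown gear, the screwdriver, the grease tin and the tray of screws where they are.

Things in the scene. Friction and masses are not known exactly. Their poses are not given: they have to be found in the camera images.
- gearbox: Fixed lower half of a worm-gear drive: grey casting on a plywood board. Origin: on the gear shaft's axis, under the board (3 mm above the table, on a mat); z up, x towards the dark motor can (x 55 to 133, y 10 to 58, top at 65 mm). Casting x -55 to 55, y -42 to 54 mm; its flat open top, the split face, is at 49 mm. Open pocket x -32 to 32, y -32 to 44, 24 mm deep, holds the shaft.
- split_face (a point): Point on the gear axis in the plane of the split face of the lower half, 52 mm above the table; axes as gearbox.
- shaft_top (a point): Top end of the fixed upright steel shaft that the gear goes on: diameter 10 mm, tapered over its last 6 mm; this point is 16 mm above the split face.
- dowel_a (a point): Tip of the steel dowel at x -44, y +40 mm from the gear axis (gearbox axes): diameter 8 mm, tapered over its last 5 mm, standing 12 mm above the split face.
- dowel_b (a point): Tip of the other, equal dowel, at x +44, y -30 mm from the gear axis. The dowels are not symmetric: the cover fits one way round only.
- spring_washer (a joint): How far the flat steel ring (30 mm diameter, round the foot of the shaft, under the gear) is pushed down on its wave spring, m: 0 unloaded, about 0.006 with the cover fully closed on the gear. It gives from 3 N and needs about 12 N at 6 mm. Unloaded, its top is 14 mm below the split face.
- new_gear_hub (a point): The new gear, white nylon, loose, hub up, 50 g: toothed rim 58 mm diameter, 14 mm tall; on it a round hub 24 mm diameter, 26 mm tall, to grip; 12 mm bore right through; 40 mm tall in all. The point is on the axis half-way up the hub, 27 mm above the underside. z up. Resting on the spring washer on the shaft, it is 13 mm above the split face (7 mm with the cover closed).
- old_gear_hub (a point): The worn gear taken out, dark brown with missing teeth, otherwise of the same shape and with the same point; to be left alone.
- cover_tower (a point): Loose aluminium cover, face down, about 0.4 kg: plate x -55 to 55, y -42 to 54, 12 mm thick; on it a square tower 46 x 46 mm (sides along the cover's x, y), 28 mm tall, to grip; low ribs at its corners. The point is on the tower's axis half-way up it, 26 mm above the underside. z up; axes match the gearbox's when on. A 33 mm square pocket, 20 mm deep from below, takes the hub.
- cover_face (a point): The point of the cover on the tower's axis, in the plane of its underside; meets split_face when the cover is closed. When the cover merely rests on the gear unpressed it stands about 5 to 6 mm above the split face; a push of about 20 N on the tower holds it firmly shut.
- hole_a (a point): Lower mouth of the cover's through hole for dowel a, 9.5 mm diameter, at x -44, y +40 mm from the tower's axis (cover axes), at the underside.
- hole_b (a point): Lower mouth of the hole for dowel b, 9.5 mm diameter, at x +44, y -30 mm.
- screwdriver: Red-handled screwdriver 190 mm long lying on the mat between the robot and the gearbox, to be left alone; origin under its middle.
- grease_tin: Round tin 60 mm diameter, 55 mm tall, to be left alone; origin at the centre of its underside.
- screw_tray: Orange open tray 75 x 100 x 24 mm with screws, to be left alone; origin at the centre of its underside.
Mind the look-alikes: they are no part of the job. What is shaped like the part that bears new_gear_hub but orange or pink is not meant.

How it is judged:
On the way:
1. the new gear is down on the shaft, resting on the spring washer, and let go of (horizontal distance between new_gear_hub and shaft_top below 0.004 m and z of new_gear_hub in the frame of split_face below 0.016 m and contact force between the fingers and new_gear below 0.1 N), for 0.2 s.
At the end, for the whole second after the job is handed in: New gear on its shaft (within 4 mm), pushed down on the spring washer; cover on both dowels (each hole within 3 mm), level, flush with the split face within 1.5 mm and still, pressed on the lower half with over 2 N, the gripper on it with over 5 N (horizontal distance between hole_a and dowel_a below 0.003 m and horizontal distance between hole_b and dowel_b below 0.003 m and z of cover_face in the frame of split_face below 0.0015 m and angle between cover_face's own z axis and vertical below 0.025 rad and contact force between cover and gearbox above 2 N and contact force between the fingers and cover above 5 N and linear speed of cover below 0.01 m/s and horizontal distance between new_gear_hub and shaft_top below 0.004 m and z of new_gear_hub in the frame of split_face below 0.01 m); the arm keeps its last pose, push and grip.
It fails at once if the worn gear is moved by more than 30 mm (distance of old_gear_hub from where it was at the start of the episode above 0.03 m).
It fails at once if the screwdriver is moved by more than 30 mm (distance of screwdriver from where it was at the start of the episode above 0.03 m).
It fails at once if the grease tin is moved by more than 30 mm (distance of grease_tin from where it was at the start of the episode above 0.03 m).
It fails at once if the screw tray is moved by more than 30 mm (distance of screw_tray from where it was at the start of the episode above 0.03 m).
It also fails if it takes over 54 s, if anything falls off the work surface, if the arm or the gripper's body presses on something with over 40 N, if the wrist force passes 120 N, or if a joint passes its speed limit or range.

### The arm

A 7-joint arm with a two-finger parallel gripper is mounted at the origin on the work surface. World frame = base frame: x ahead of the robot, y to its left, z up, the work surface at z = 0. Lengths are in m, angles in rad, forces in N, time in s.
With the tool pointing down it reaches from about 0.4 to 0.85 m from the base axis. Payload 6.9 kg.
Tool frame: the origin (TCP) lies midway between the tips of the shut fingers; the grasp point (between the pads) lies behind it (ctrl.pinch_z is the z of the grasp point in the tool frame, in m); z points along the fingers, y is the line along which they close (so a half turn about z gives the same grasp; the last joint's range is limited). The gripper opens to 85 mm and grips with 20 to 120 N. Pads are 22 mm wide; open, the fingers measure 114 mm over their backs; the gripper's body (76 mm by 85 mm) begins 54 mm behind the grasp point. The pads swing forward as they close: fully open they stand 13 mm farther back than shut.
Start: joints at [1.216, 0.507, -0.238, 1.5, 0.126, 1.149, -0.155], TCP at [0.278, -0.56, 0.205] pointing down, gripper open.
Joint ranges: [-3.08, 3.08], [-0.24, 2.05], [-1.43, 1.35], [0, 2.5], [-1.52, 4.66], [0.17, 1.96], [-2.89, 2.89]. Speed limits (rad/s): [2.39, 2.39, 3.14, 3.14, 3.14, 3.14, 3.14].

### API

Orientations are given as a unit quaternion [w, x, y, z].
In Python, from station import ctrl, get_state, vision, ticket, models gives the robot as it stands. Calls block until the motion is done:
- ctrl.movep(position, orientation): joint-space move of the TCP to a pose.
- ctrl.movel(position, frame=None, max_speed=0.15): straight line of the TCP; frame=None keeps the orientation; max_speed is the mean speed in m/s.
- ctrl.set_joints(angles): joint-space move.
- ctrl.ungrasp() and ctrl.close_gripper(force=None): open the fingers fully, or close them until they stop; force is the grip in N (None keeps the last).
- ctrl.pause(seconds).
- ctrl.ik(position, orientation): joint angles nearest the present ones, or None.
- get_state(): the state.
- vision.grab_frame(name): name is "scene" or "top"; returns (picture, depth): 480x640x3 uint8, blue, green, red; 480x640 float32, m along the optical axis (not along the pixel's ray), 0 where there is no reading.
- vision.camera_info(name): a dict with "mtx" (3x3 intrinsics, pixels), "dist_coeffs" ([k1, k2, p1, p2, k3] as OpenCV has them; the pictures are not rectified), "R" (3x3) and "t" (3): a world point X has camera coordinates R X + t. Camera axes: x right, y down, z forward; pixel columns grow to the right and rows downward; lengths in m; the calibration is good to about 2 mm. A picture is of the moment at which its call begins. camera_info takes no time and is no camera call.
A pose or a line that the arm cannot do raises ctrl.Unreachable and nothing moves.
- ticket.close_job(): hands the job in; it is judged then, once.
Trained networks look in the newest picture that a camera, given by its name, has taken for a name from the list of things; names that differ only in an ending like _2 or _b are one class to them, and where a whole thing is asked for, a point or a joint stands for the part that bears it (a point fixed in the world has none). Each returns a list of dicts, best first, with "p" (0 to 1); they miss things now and then, are a little off and sometimes report something else, mostly with a low value. They report only what shows in the picture. A call takes as long as a camera call. They do not tell look-alikes from the thing itself.
- models.recognise(camera, target): "point" ([column, row] in pixels, amid what is visible of it).
- models.masks_of(camera, target): "mask" (480x640 bool, what is visible of it) and "point" ([column, row] in pixels, amid what is visible of it).
The state is a dict: "time": time; "qpos": joint angles; "qd": joint speeds; "tau": joint torques, N m; "tcp_pos": TCP position; "eef_rot": TCP orientation; "contact_force": force on the tool from outside, world axes, zero at the start; "wrist_torque": the same for the moment, N m; "width": finger opening in m; "gripper_force": force on a finger pad.
Only numpy, scipy, OpenCV 4.12 (cv2) and the standard library are available. Lean on these libraries where they do the work, as an engineer would, in place of code of your own. Each camera call takes 0.05 s, during which the arm holds its last target. There are 200 camera calls.

## Working session

There is one attempt and no reset: what is moved stays moved. The work goes in short steps, each a Python script; the robot and the scene stay as the last script left them, time stands still between calls to the robot, and variables do not carry over. Pictures are saved under pics/ and viewed, at most 10 in all, crops included, and the job is handed in when it is done.

```bash
mkdir -p pics; ls
cat > look.py <<'E'
from station import ctrl,get_state,vision,ticket,models
import cv2,numpy as np
E
python3 - <<'E'
from look import *
for n in("scene","top"):
    p,d=vision.grab_frame(n); cv2.imwrite(f"pics/{n}0.png",p); np.save(n+"_d.npy",d)
    i=vision.camera_info(n); R=np.array(i["R"]);print(n,i["mtx"],i["dist_coeffs"],R,-R.T@np.array(i["t"]))
s=get_state();print(ctrl.pinch_z,s)
E
```

```text
pics
scene [[474.68083156   0.         322.7887406 ]
 [  0.         474.68083156 240.5874114 ]
 [  0.           0.           1.        ]] [-0.11046514  0.          0.          0.          0.        ] [[ 0.77083817  0.63694717  0.01033528]
 [ 0.3825747  -0.44990035 -0.80698592]
 [-0.50935755  0.62600956 -0.59048024]] [ 1.06482637 -0.65233916  0.66224052]
top [[497.39812367   0.         323.67934196]
 [  0.         497.39812367 237.28387844]
 [  0.           0.           1.        ]] [-0.08399735  0.          0.          0.          0.        ] [[-0.02648629 -0.99960984 -0.00886846]
 [-0.98983956  0.02746514 -0.13951096]
 [ 0.1397001   0.00508323 -0.99018081]] [ 0.39636144 -0.01491441  1.21154208]
-0.0187 {'time': 0.1, 'qpos': array([ 1.21553505,  0.50826212, -0.23757397,  1.50102519,  0.12569943,
        1.14892587, -0.15480383]), 'qd': array([-0.00227124, -0.0029029 , -0.0009432 , -0.00390873, -0.00014106,
        0.0005644 ,  0.00123113]), 'tau': array([-5.87662653e-03, -6.21831894e+01, -2.19491959e+00, -2.50202358e+01,
        1.25000247e-02,  7.87076337e-03, -7.26321787e-05]), 'tcp_pos': array([ 0.27762622, -0.55939744,  0.20431558]), 'eef_rot': array([-7.92115681e-04,  9.73574211e-01,  2.28369418e-01, -1.91136370e-04]), 'contact_force': array([0.38828812, 0.40018746, 0.36390501]), 'wrist_torque': array([ 0.02208094, -0.0415243 , -0.02526023]), 'gripper_force': 0.0, 'width': 0.0853879180754606}
```

View pics/scene0.png

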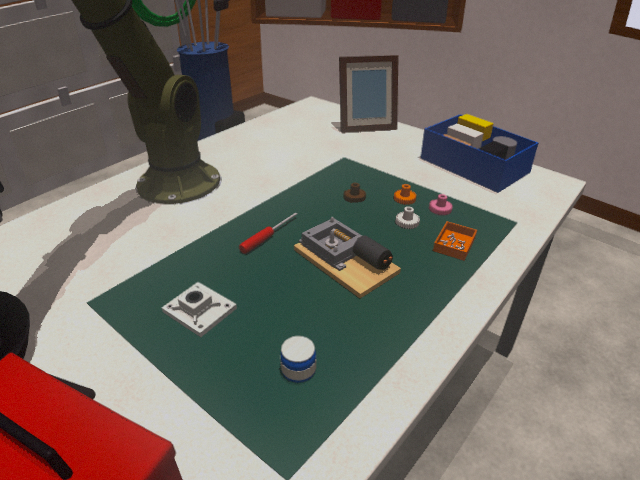

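View pics/top0.png

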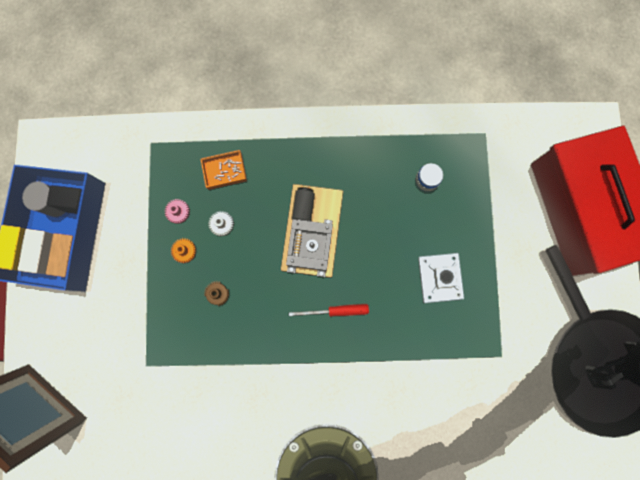

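The top view shows the new white gear at (220,223), the gearbox at (312,245), the cover at (443,278) and the tin at (430,178). The worn gear is at (217,293) and the screwdriver at (330,311). I'll enlarge the top view and fetch the masks.

```bash
cat >> look.py <<'E'
def info(n):
    i=vision.camera_info(n);return np.array(i["mtx"]),np.array(i["dist_coeffs"]),np.array(i["R"]),np.array(i["t"]).ravel()
def rays(n,uv):
    K,D,R,t=info(n);u=cv2.undistortPoints(np.float64(uv).reshape(-1,1,2),K,D).reshape(-1,2)
    return -R.T@t,np.c_[u,np.ones(len(u))]@R
def at_z(n,uv,z):
    c,r=rays(n,uv);return c+r*((z-c[2])/r[:,2])[:,None]
def cloud(n,d,m):
    v,u=np.nonzero(m&(d>0));c,r=rays(n,np.c_[u,v]);return c+r*d[v,u][:,None]
def proj(n,X):
    K,D,R,t=info(n);return cv2.projectPoints(np.float64(X).reshape(-1,1,3),cv2.Rodrigues(R)[0],t,K,D)[0].reshape(-1,2)
E
python3 - <<'E'
from look import *
t=cv2.imread("pics/top0.png");s=cv2.imread("pics/scene0.png")
c=lambda im,x,y,w,h,W,H:cv2.resize(im[y:y+h,x:x+w],(W,H),interpolation=cv2.INTER_CUBIC)
a=np.hstack([c(t,277,180,72,100,288,400),c(t,412,248,60,60,256,256) if 0 else c(t,412,242,64,100,256,400),c(t,195,200,64,100,256,400)])
cv2.imwrite("pics/m1.png",a)
b=np.hstack([c(s,290,210,110,90,400,327),c(s,155,275,90,74,400,327)]);cv2.imwrite("pics/m2.png",b)
for n in("scene","top"):
    d=np.load(n+"_d.npy")
    for g in("new_gear_hub","cover_tower","gearbox","screwdriver"):
        for k,r in enumerate(models.masks_of(n,g)[:5]):
            m=r["mask"];P=cloud(n,d,m)
            print(n,g,round(r["p"],2),np.round(r["point"]),m.sum(),np.round(np.median(P,0),4),np.round(np.percentile(P[:,2],[2,50,98]),4) )
            np.save(f"mask_{n}_{g}_{k}.npy",m)
E
```

```text
scene new_gear_hub 0.87 [406. 194.] 330 [0.5478 0.3266 0.018 ] [0.0046 0.018  0.0445]
scene new_gear_hub 0.81 [443. 209.] 340 [0.6463 0.3431 0.0181] [0.0044 0.0181 0.0441]
scene new_gear_hub 0.59 [410. 220.] 351 [0.6135 0.233  0.0177] [0.006  0.0177 0.0437]
scene new_gear_hub 0.28 [197. 308.] 2268 [ 0.4774 -0.3022  0.0159] [0.0034 0.0159 0.045 ]
scene cover_tower 0.86 [197. 306.] 2177 [ 0.4784 -0.3036  0.0161] [0.0057 0.0161 0.045 ]
scene cover_tower 0.21 [349. 257.] 4750 [0.6021 0.0077 0.0293] [0.0049 0.0293 0.0675]
scene gearbox 0.57 [350. 258.] 4716 [0.6021 0.0073 0.0296] [0.006  0.0296 0.0676]
scene screwdriver 0.82 [261. 238.] 474 [ 0.3927 -0.0587  0.0221] [0.0029 0.0221 0.0302]
top new_gear_hub 0.96 [222. 220.] 454 [0.6047 0.2418 0.0168] [0.0014 0.0168 0.0452]
top new_gear_hub 0.75 [182. 251.] 494 [0.5404 0.3317 0.0167] [0.0013 0.0167 0.0444]
top new_gear_hub 0.62 [176. 211.] 468 [0.6382 0.3492 0.0166] [0.0015 0.0166 0.0443]
top cover_tower 0.6 [440. 278.] 1823 [ 0.4576 -0.2855  0.0156] [0.0035 0.0156 0.0457]
top gearbox 0.89 [314. 229.] 4496 [0.5786 0.0187 0.0281] [0.0127 0.0281 0.0671]
top screwdriver 0.61 [344. 311.] 528 [ 0.3864 -0.0523  0.0243] [0.0141 0.0243 0.0311]
top screwdriver 0.23 [313. 230.] 4435 [0.5782 0.0192 0.0284] [0.0138 0.0284 0.0672]
```

View pics/m1.png

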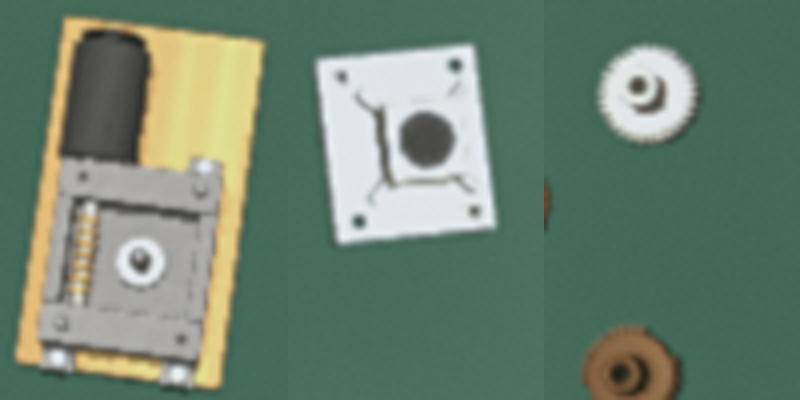

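View pics/m2.png

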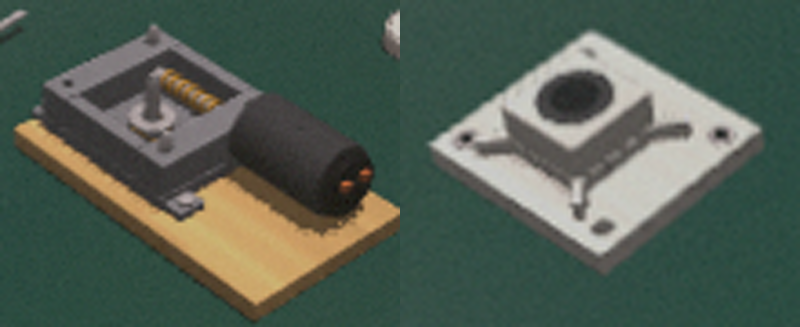

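Mosaics: in the top view the gearbox is yawed about -7°, with its shaft tip near (312,245). The cover is yawed about +7° with its dowel holes at about (525,258) and (501,297) in crop terms, so its pose is consistent with yaw ≈ +7°. The white gear has its hub near (220,223). Next I'll fit exact poses in both cameras.

```bash
cat >> look.py <<'E'
from scipy.optimize import minimize,least_squares
def box(x0,x1,y0,y1,z0,z1):return np.array([[x,y,z] for x in(x0,x1) for y in(y0,y1) for z in(z0,z1)])/1e3
def cyl(r,z0,z1):
    a=np.linspace(0,2*np.pi,40,endpoint=False);return np.array([[r*np.cos(q),r*np.sin(q),z] for q in a for z in(z0,z1)])/1e3
COVER=[box(-55,55,-42,54,0,12),box(-23,23,-23,23,12,40)]
GEAR=[cyl(28.5,0,14),cyl(12,14,40)]
def tf(P,x,y,z,a):
    c,s=np.cos(a),np.sin(a);P=np.atleast_2d(P);return np.c_[c*P[:,0]-s*P[:,1]+x,s*P[:,0]+c*P[:,1]+y,P[:,2]+z]
def fit(n,img,parts,p0,z,S=6,keep=None,pad=14,yaw=True,white=None):
    x0,y0=np.floor(proj(n,np.vstack([tf(P,p0[0],p0[1],z,p0[2]) for P in parts])).min(0)-pad).astype(int)
    x1,y1=np.ceil(proj(n,np.vstack([tf(P,p0[0],p0[1],z,p0[2]) for P in parts])).max(0)+pad).astype(int)
    c=cv2.resize(img[y0:y1,x0:x1],None,fx=S,fy=S,interpolation=cv2.INTER_CUBIC).astype(int)
    m=(c[...,1]-c[...,2]<18)&(c[...,2]>72) if white is None else white(c)
    k,l,st,_=cv2.connectedComponentsWithStats(m.astype(np.uint8));m=(l==1+np.argmax(st[1:,4])).astype(np.uint8)
    m=cv2.morphologyEx(m,cv2.MORPH_CLOSE,np.ones((25,25)))
    def cost(q):
        r=np.zeros(m.shape,np.uint8);a=q[2] if yaw else p0[2]
        for P in parts:
            h=cv2.convexHull(((proj(n,tf(P,q[0],q[1],z,a))-[x0,y0]+.5)*S-.5).astype(np.float32))
            cv2.fillPoly(r,[np.round(h*16).astype(np.int32)],1,shift=4)
        return (r!=m).sum()/(r|m).sum()
    sim=np.vstack([p0]+[np.array(p0)+d for d in np.diag([.008,.008,.08])])
    o=minimize(cost,p0,method="Nelder-Mead",options=dict(initial_simplex=sim,xatol=1e-5,fatol=1e-5,maxiter=300))
    return o.x,o.fun
E
python3 - <<'E'
from look import *
im={n:cv2.imread(f"pics/{n}0.png") for n in("scene","top")}
for n in im:
    print(n,"cover",fit(n,im[n],COVER,[.458,-.285,.1],.003))
    print(n,"gear",fit(n,im[n],GEAR,[.606,.235,0],.003,yaw=False))
d=np.load("top_d.npy");P=cloud("top",d,np.load("mask_top_gearbox_0.npy"));Q=P[(P[:,2]>.045)&(P[:,2]<.057)]
# gearbox from picked points
G=np.array([[0,0,68],[-44,40,64],[44,-30,64]])/1e3
uv=np.array([[333.2,229.3],[332.1,217.2],[335.7,245.8]])
C=np.array([[55,54,52],[55,-42,52],[-55,54,52],[-55,-42,52],[0,0,68]])/1e3
uc=np.array([[62,165],[220,180],[40,345],[197,360],[141,258]])/4+[277-.375,180-.375]
for n,X,u in(("scene",G,uv),("top",C,uc)):
    o=least_squares(lambda q:(proj(n,tf(X,q[0],q[1],0,q[2]))-u).ravel(),[.57,0,-.1],loss="soft_l1");print(n,o.x,np.round(o.fun,1))
# depth: max count of face points inside model frame
from scipy.spatial.transform import Rotation
print(len(Q),cv2.minAreaRect(Q[:,:2].astype(np.float32)*1000))
def c(q):
    L=tf(Q-[q[0],q[1],0],0,0,0,-q[2]) if 0 else (lambda e:np.c_[np.cos(q[2])*e[:,0]+np.sin(q[2])*e[:,1],-np.sin(q[2])*e[:,0]+np.cos(q[2])*e[:,1]])(Q[:,:2]-q[:2])*1000
    x,y=L.T;ou=np.maximum.reduce([x-55,-55-x,y-54,-42-y]);inn=np.minimum.reduce([32-x,32+x,44-y,y+32])
    sh=np.hypot(x,y)<8
    return (np.clip(ou,0,6)+np.where(sh,0,np.clip(inn,0,6))).sum()
b=min((minimize(c,[.57+i*.003,j*.003,-.12],method="Nelder-Mead",options=dict(initial_simplex=[[.57+i*.003,j*.003,-.12],[.575+i*.003,j*.003,-.12],[.57+i*.003,.005+j*.003,-.12],[.57+i*.003,j*.003,-.06]])) for i in range(-3,4) for j in range(-2,5)),key=lambda o:o.fun)
print("depth",b.x,b.fun)
E
```

```text
scene cover (array([ 0.45746244, -0.29440825,  0.06616039]), np.float64(0.06428055925921396))
scene gear (array([ 0.60547752,  0.24457467, -0.03079993]), np.float64(0.04848359810191871))
top cover (array([ 0.4597054 , -0.29470819,  0.06339293]), np.float64(0.015900697578990562))
top gear (array([ 0.6064186 ,  0.24430418, -0.0183913 ]), np.float64(0.07148975047107863))
scene [ 0.54310103  0.02202785 -0.15720115] [-0.7  0.6  0.3 -0.7  0.3  0. ]
top [ 0.54178983  0.01955652 -0.13555557] [-0.4 -1.   0.4 -0.4 -0.4  0.1  1.1  0.8 -0.3  0.3]
1125 ((585.0256958007812, 21.309837341308594), (98.4067153930664, 192.2395477294922), 81.62124633789062)
depth [ 0.54399785  0.02032772 -0.16505468] 637.975156402483
```

```bash
cat >> look.py <<'E'
def down(a):return np.array([0,np.cos(a/2),np.sin(a/2),0])
def st(msg=""):
    s=get_state();print(msg,"t",round(s["time"],2),"tcp",np.round(s["tcp_pos"],4),"F",np.round(s["contact_force"],1),"w",round(s["width"],4),"g",round(s["gripper_force"],1));return s
E
python3 - <<'E'
from look import *
t=cv2.imread("pics/top0.png").astype(int)
# right board edge: yellow(r high)->green transition, subpixel per row
pts=[]
for v in range(196,268):
    r=t[v,318:352,2]-t[v,318:352,1];r=r.astype(float)
    i=[k for k in range(len(r)-1) if r[k]>0>=r[k+1] ]
    if i:k=i[-1];pts.append([318+k+r[k]/(r[k]-r[k+1]),v])
W=at_z("top",pts,.018);vx,vy,*_=cv2.fitLine(W[:,:2].astype(np.float32),cv2.DIST_HUBER,0,1e-4,1e-4).ravel();print("yaw edge",np.arctan(vy/vx),len(pts))
q=down(-.15)
ctrl.movep([.606,.2444,.12],q);st("above")
ctrl.movel([.606,.2444,.0185]);st("down")
ctrl.close_gripper(40);st("grip")
ctrl.movel([.606,.2444,.15],max_speed=.2);st("up")
p,d=vision.grab_frame("scene");cv2.imwrite("pics/s1.png",p)
E
```

```text
yaw edge -0.1575977 72
above t 3.56 tcp [0.6065 0.2433 0.12  ] F [ 0.5 -0.3 -0.5] w 0.0856 g 0.0
down t 4.38 tcp [0.6066 0.2448 0.0193] F [ 0.  -0.1  0.3] w 0.0851 g 0.0
grip t 5.15 tcp [0.606  0.2444 0.0184] F [-0.8  0.5  0.5] w -0.0001 g 0.0
up t 5.96 tcp [0.6054 0.2439 0.1489] F [ 0.1 -0.6 -0.9] w 0.0 g 0.0
```

The fingers closed on nothing, so I'll look.

Run:
```python
from look import *
s=cv2.imread("pics/s1.png");p,d=vision.grab_frame("top");cv2.imwrite("pics/t1.png",p)
c=lambda im,x,y,w,h:cv2.resize(im[y:y+h,x:x+w],(400,400),interpolation=cv2.INTER_CUBIC)
cv2.imwrite("pics/m3.png",np.hstack([c(s,340,130,130,130),c(p,150,160,130,130)]))
```

```text
(no output)
```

View pics/m3.png

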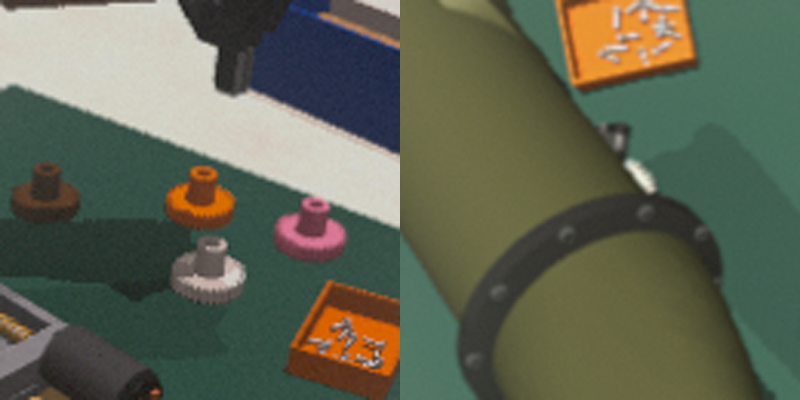

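The gear is still standing, at scene ≈(408,217), so my gear fit was off. I'll recompute it from hub-top picks.

Run:
```python
from look import *
S=130/400
print("scene now hub top",at_z("scene",[[340.0+211*S-.3,130+241*S-.3]],.043))
s0=cv2.imread("pics/scene0.png");s1=cv2.imread("pics/s1.png");t0=cv2.imread("pics/top0.png")
print("top0 hub top",at_z("top",[[195+(639-544)/4-.375,200+87/4-.375]],.043))
for nm,im,n in(("s0",s0,"scene"),("s1",s1,"scene"),("t0",t0,"top")):
  for f in (lambda c:c.min(2)>95,lambda c:c.min(2)>115,lambda c:(c[...,2]>90)):
    print(nm,fit(n,im,GEAR,[.606,.236,0],.003,yaw=False,white=f))
def ov(n,im,x,y,w,h,q,k=6):
    c=cv2.resize(im[y:y+h,x:x+w],None,fx=k,fy=k,interpolation=cv2.INTER_CUBIC)
    for P in GEAR:
        h_=cv2.convexHull(((proj(n,tf(P,*q,.003,0))-[x,y]+.5)*k-.5).astype(np.float32));cv2.polylines(c,[h_.astype(int)],True,(0,0,255),1)
    return c
cv2.imwrite("pics/m4.png",np.hstack([ov("scene",s0,380,195,55,50,(.606,.2444)),ov("top",t0,195,195,55,50,(.606,.2444))]))
```

```text
scene now hub top [[0.60441015 0.24474899 0.043     ]]
top0 hub top [[0.60672869 0.24241904 0.043     ]]
s0 (array([ 0.60111837,  0.25393689, -0.02911017]), np.float64(0.5227256304646289))
s0 (array([ 0.59917243,  0.25759296, -0.02062797]), np.float64(0.5750255437162458))
s0 (array([ 0.60472821,  0.24665552, -0.03573893]), np.float64(0.08681808533220123))
s1 (array([ 0.60161236,  0.25648995, -0.15697983]), np.float64(0.6475230162209558))
s1 (array([ 0.60530624,  0.25553345, -0.09486928]), np.float64(0.7018705873789941))
s1 (array([ 0.60609397,  0.24587322, -0.07039859]), np.float64(0.07559426083232208))
t0 (array([ 0.60884308,  0.24546197, -0.07729952]), np.float64(0.09655900828283952))
t0 (array([ 0.60878808,  0.2446478 , -0.07538946]), np.float64(0.04711980209683119))
t0 (array([ 0.60889651,  0.2436826 , -0.07194664]), np.float64(0.11430284530687888))
```

View pics/m4.png

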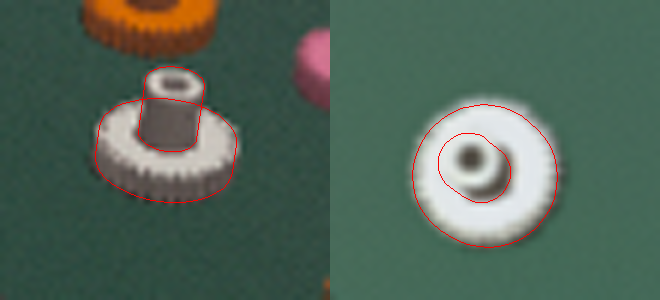

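Run:
```python
from look import *
s=get_state();print(s["tcp_pos"],s["eef_rot"],s["width"],s["qpos"])
for n in("scene","top"):print(n,proj(n,[s["tcp_pos"]]),proj(n,[s["tcp_pos"]+[0,0,.05]]))
p,d=vision.grab_frame("scene");cv2.imwrite("pics/s2.png",p)
# depth of tip area
u,v=np.meshgrid(range(405,426),range(140,166));m=np.zeros((480,640),bool);m[138:164,403:428]=1
P=cloud("scene",d,m);P=P[(np.hypot(P[:,0]-.605,P[:,1]-.244)<.06)];print(len(P),P.min(0) if len(P) else 0,np.median(P,0) if len(P) else 0)
print(P[np.argsort(P[:,2])[:8]])
```

```text
[0.60516212 0.24381287 0.14820376] [ 7.32178923e-04  9.97189891e-01 -7.49008663e-02 -1.28307469e-03] 1.4049866168169882e-05 [-0.14420864  0.62390434 -0.48287397  1.49731753  0.30899172  1.09967715
 -2.41195394]
scene [[413.42462924 170.10250343]] [[415.98386182 150.52474289]]
top [[207.29530601 213.87889582]] [[201.57743525 209.43381046]]
332 [0.58796462 0.19132505 0.17463008] [0.61065448 0.23248177 0.21561345]
[[0.60066952 0.23896021 0.17463008]
 [0.60757468 0.23606273 0.17547597]
 [0.59730548 0.23989251 0.17571495]
 [0.60527681 0.23988688 0.17581682]
 [0.59589424 0.23770795 0.17606019]
 [0.61165614 0.23794921 0.17613236]
 [0.60447884 0.23652128 0.1768092 ]
 [0.61070031 0.23488867 0.17696253]]
```

The camera puts the fingertips about 26 mm above the reported TCP: depth at the tip gives z≈0.175 against a reported 0.148, and laterally they agree. That explains the fingers closing just above the hub. I'll go lower, checking force on the way.

```bash
cat >> look.py <<'E'
def lower(x,y,z0,z1,lim,step=.004,v=.08):
    """straight down in steps until the vertical force exceeds lim; returns z reached"""
    f0=get_state()["contact_force"][2];z=z0
    while z>z1+1e-6:
        z=max(z1,z-step);ctrl.movel([x,y,z],max_speed=v);s=get_state()
        if abs(s["contact_force"][2]-f0)>lim:st("contact");break
    return z
E
python3 - <<'E'
from look import *
x,y=.606,.2446
ctrl.ungrasp()
ctrl.movel([x,y,.02],max_speed=.25)
z=lower(x,y,.02,-.005,5,step=.0125);st("down")
ctrl.close_gripper(40);s=st("grip")
if s["width"]>.015:
    ctrl.movel([x,y,.11],max_speed=.25);st("up")
    ctrl.movep([.543,.0208,.11],down(-.155));st("at box")
    p,d=vision.grab_frame("scene");cv2.imwrite("pics/s3.png",p);np.save("s3_d.npy",d)
    cv2.imwrite("pics/m5.png",cv2.resize(p[120:320,240:460],(660,600),interpolation=cv2.INTER_CUBIC))
E
```

```text
down t 8.18 tcp [ 0.6055  0.2443 -0.0058] F [-0.2 -0.5  0.2] w 0.0853 g 0.0
grip t 8.78 tcp [ 0.6062  0.2447 -0.0046] F [ 0.1 -0.4  3.7] w 0.0227 g 39.1
up t 9.38 tcp [0.6059 0.2443 0.1101] F [ 0.   0.1 -0.6] w 0.0229 g 39.2
at box t 10.31 tcp [0.5435 0.0225 0.1098] F [ 0.3 -0.4 -0.3] w 0.0229 g 39.2
```

View pics/m5.png

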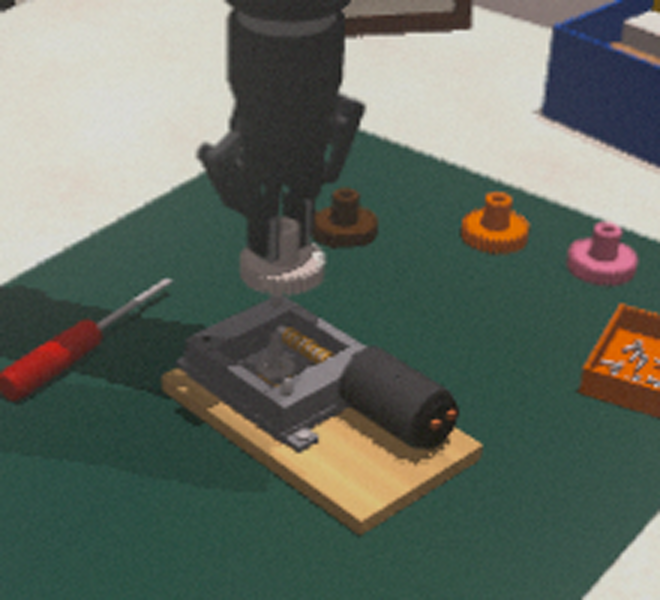

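The white gear is held level at about (334,209) in the scene picture, above the shaft. I'll check its offset from the shaft.

Run:
```python
from look import *
im=cv2.imread("pics/s3.png")
for th in(70,85,100):
    print(th,fit("scene",im,GEAR[:1],[.543,.0215,0],.118,yaw=False,pad=5,white=lambda c:(c.min(2)>th*.75)&(c[...,2]>th)&(c[...,1]-c[...,2]<18)))
h=proj("scene",tf(GEAR[0],.543,.0215,.118,0));print("pred L,R,bottom",h[:,0].min(),h[:,0].max(),h[:,1].max(),"obs 319.7 348.7 217.8")
d=np.load("s3_d.npy");m=np.zeros((480,640),bool);m[185:225,310:360]=1
P=cloud("scene",d,m);Q=P[(P[:,2]>.119)&(P[:,2]<.131)&(np.hypot(P[:,0]-.543,P[:,1]-.021)<.045)]
o=least_squares(lambda q:np.hypot(Q[:,0]-q[0],Q[:,1]-q[1])-.0285,[.543,.021],loss="soft_l1",f_scale=.001);print("depth circle",o.x,len(Q),np.percentile(P[np.hypot(P[:,0]-.543,P[:,1]-.021)<.04][:,2],[1,5,20]))
# shaft tip in scene from the first picture by depth
d0=np.load("scene_d.npy");m[:]=0;m[222:245,325:342]=1;P=cloud("scene",d0,m);Q=P[(P[:,2]>.055)&(P[:,2]<.075)&(np.hypot(P[:,0]-.543,P[:,1]-.021)<.02)];print("shaft",len(Q),Q.mean(0),Q.max(0))
```

```text
70 (array([0.54579524, 0.02130885, 0.07573866]), np.float64(0.3037217647329438))
85 (array([0.5434852 , 0.02362461, 0.00691748]), np.float64(0.26009043711271146))
100 (array([ 0.54169925,  0.02824515, -0.01987574]), np.float64(0.5900773670637357))
pred L,R,bottom 319.4486486018023 346.47643652221336 218.05372085951757 obs 319.7 348.7 217.8
depth circle [0.54309356 0.02195164] 179 [0.1190653  0.12173839 0.13042131]
shaft 23 [0.54451474 0.01660023 0.06283104] [0.54820863 0.02038472 0.06959148]
```

Run:
```python
from look import *
x,y=.5425,.0202
ctrl.movel([x,y,.066],max_speed=.12);ctrl.pause(.15);st("over")
z=lower(x,y,.066,.034,6,step=.004,v=.06);st(f"z={z}")
s=get_state();p,d=vision.grab_frame("scene");cv2.imwrite("pics/s4.png",p)
```

```text
over t 11.03 tcp [0.5432 0.0206 0.0668] F [ 0.2 -0.1 -0.7] w 0.0228 g 39.2
z=0.034 t 13.03 tcp [0.5423 0.0201 0.0337] F [-0.3 -0.7 -0.4] w 0.0227 g 39.2
```

Run:
```python
from look import *
x,y=.5425,.0202
ctrl.movel([x,y,.032],max_speed=.1);ctrl.ungrasp();st("open")
ctrl.movel([x,y,.11],max_speed=.25)
x,y=.459,-.2946
ctrl.movep([x,y,.11],down(.065));st("above cover")
p,d=vision.grab_frame("scene");cv2.imwrite("pics/s5.png",p);np.save("s5_d.npy",d)
cv2.imwrite("pics/m6.png",cv2.resize(p[195:295,280:410],(780,600),interpolation=cv2.INTER_CUBIC))
m=np.zeros((480,640),bool);m[190:260,310:360]=1;P=cloud("scene",d,m);P=P[np.hypot(P[:,0]-.5425,P[:,1]-.0202)<.013];print(len(P),np.percentile(P[:,2],[5,50,90,98]))
ctrl.movel([x,y,.01],max_speed=.2)
lower(x,y,.01,-.008,5,step=.009);st("down")
ctrl.close_gripper(100);s=st("grip")
```

```text
open t 13.96 tcp [0.5425 0.0202 0.032 ] F [ 0.  -0.9  0.7] w 0.0856 g 0.0
above cover t 15.65 tcp [ 0.4597 -0.293   0.1097] F [-0.4  0.5  0.5] w 0.0855 g 0.0
137 [0.05202109 0.07188004 0.07835765 0.08001135]
down t 16.88 tcp [ 0.4587 -0.2946 -0.0082] F [0.4 0.1 0. ] w 0.0854 g 0.0
grip t 17.34 tcp [ 0.4593 -0.2948 -0.0073] F [-0.5 -0.6  6.7] w 0.0439 g 103.4
```

View pics/m6.png

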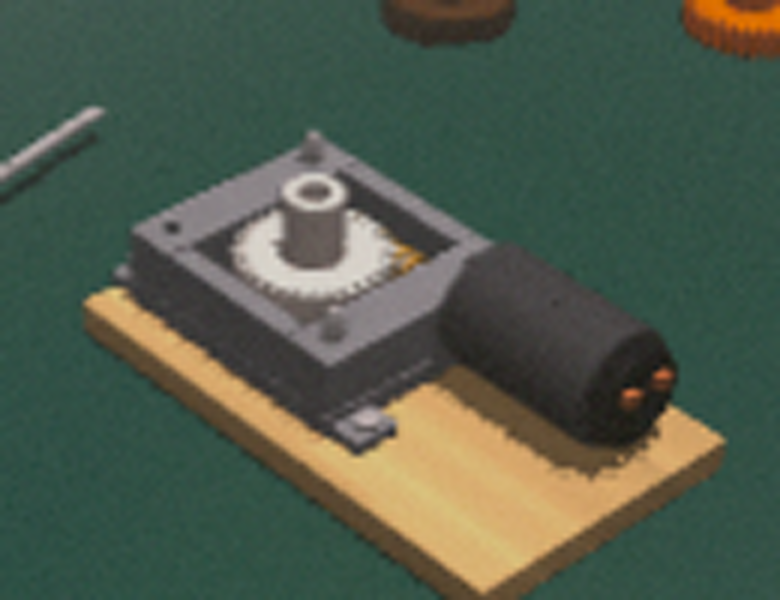

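The gear is seated: its hub top is at z≈0.078, and in the crop it shows at (315,190), with the dowels at (313,137) and (334,318). The cover is gripped at 44 mm width. I'll lift it, carry it over and measure.

Run:
```python
from look import *
C=np.array([[-55,-42,52],[55,-42,52],[-44,40,64],[44,-30,64]])/1e3
u=np.array([[133,230],[328,365],[313,134],[334,319]])/6+[280-.42,195-.42]
o=least_squares(lambda q:(proj("scene",tf(C,q[0],q[1],0,q[2]))-u).ravel(),[.543,.02,-.15],loss="soft_l1");print("box",o.x,np.round(o.fun,1))
print("hub top",at_z("scene",[[280-.42+315/6,195-.42+190/6]],.078))
x,y=.459,-.2946
ctrl.movel([x,y,.10],max_speed=.2);st("up")
ctrl.movep([.5425,.0202,.10],down(-.155));ctrl.pause(.3);st("at box")
p,d=vision.grab_frame("scene");cv2.imwrite("pics/s6.png",p);np.save("s6_d.npy",d)
p2,d2=vision.grab_frame("top");cv2.imwrite("pics/t6.png",p2);np.save("t6_d.npy",d2)
for z in(.109,.111):
  print(fit("scene",p,COVER[:1],[.5425,.0202,-.155],z,pad=6))
cv2.imwrite("pics/m7.png",np.hstack([cv2.resize(p[150:290,280:400],(400,467),interpolation=cv2.INTER_CUBIC),cv2.resize(p2[170:310,260:380],(400,467),interpolation=cv2.INTER_CUBIC)]))
```

```text
box [ 0.54416499  0.01873075 -0.1635898 ] [-0.5 -0.1  0.2  0.6  0.3  0.3  0.  -1. ]
hub top [[0.54260053 0.02087376 0.078     ]]
up t 18.03 tcp [ 0.458  -0.2945  0.099 ] F [ 0.1  0.7 -2.9] w 0.0442 g 102.4
at box t 19.57 tcp [0.5425 0.0191 0.1   ] F [ 0.2 -0.8 -3.2] w 0.044 g 102.4
(array([ 0.54053909,  0.02120322, -0.15390401]), np.float64(0.3010344099641123))
(array([ 0.54270051,  0.01934873, -0.16549814]), np.float64(0.2831139374973084))
```

View pics/m7.png

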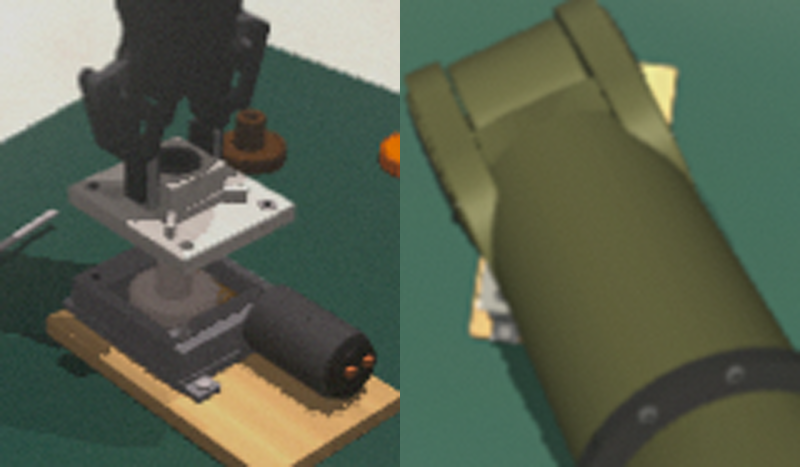

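The scene crop shows the cover level above the box. Its plate corners are at (68,190), (187,252) and (295,210), and hole b is at (187,245). I'll fit those.

Run:
```python
from look import *
C=np.array([[-55,-42,123],[55,-42,123],[55,54,123],[44,-30,123]])/1e3
u=np.array([[67,189],[187,253],[296,210],[187,245]])*.3+[280-.35,150-.35]
o=least_squares(lambda q:(proj("scene",tf(C,q[0],q[1],0,q[2]))-u).ravel(),[.543,.02,-.15]);print("corners",o.x,np.round(o.fun,1))
p=cv2.imread("pics/s6.png")
# bottom-edge silhouette: gradient lines of lower edges of front faces; bright-only top face fit
d=np.load("s6_d.npy");m=np.zeros((480,640),bool);m[190:232,298:372]=1;P=cloud("scene",d,m);Q=P[(P[:,2]>.117)&(P[:,2]<.127)]
print(len(Q),np.median(Q[:,2]))
def c(q):
    e=Q[:,:2]-q[:2];k,s=np.cos(q[2]),np.sin(q[2]);x=(k*e[:,0]+s*e[:,1])*1e3;y=(-s*e[:,0]+k*e[:,1])*1e3
    return np.clip(np.maximum.reduce([x-55,-55-x,y-54,-42-y]),-3,6)
def cost(q):
    r=c(q);return np.abs(r[r>0]).sum()
print(cost([.543,.02,-.155]),cost([.541,.02,-.155]),cost([.545,.02,-.155]),cost([.543,.018,-.155]),cost([.543,.022,-.155]))
e=Q[:,:2]-[.5425,.0202];k,s=np.cos(-.155),np.sin(-.155);x=(k*e[:,0]+s*e[:,1])*1e3;y=(-s*e[:,0]+k*e[:,1])*1e3
print("x ext",np.percentile(x,[.5,1,3,97,99,99.5]),"y ext",np.percentile(y,[.5,1,3,97,99,99.5]))
```

```text
corners [ 0.54293507  0.01879547 -0.15299855] [ 0.4 -0.7 -0.6  2.2  0.1 -1.8  0.1  0.1]
816 0.12258055675110724
143.9011282819206 167.79600634464552 206.1868089224135 44.11063581137475 362.27297756425844
x ext [-56.2579038  -55.19534071 -51.83995473  54.82670166  55.65353733
  55.8868349 ] y ext [-45.22912166 -44.75026304 -43.82498843  49.45150663  51.44199586
  52.57021403]
```

Run:
```python
from look import *
def pts(f,zt,dep):
    d=np.load(f);P=cloud("scene",d,np.ones_like(d,bool))
    return P[(abs(P[:,2]-zt)<.0035)&(np.hypot(P[:,0]-.543,P[:,1]-.02)<.085)]
def ext(Q,a):
    e=Q[:,:2]-[.5425,.0202];k,s=np.cos(a),np.sin(a);x=(k*e[:,0]+s*e[:,1])*1e3;y=(-s*e[:,0]+k*e[:,1])*1e3
    o=[]
    # near/edge positions: -y edge and +x edge medians by bins, fitted lines
    def edge(t,w,sgn,lo,hi):
        b=[(t0+3,np.percentile(sgn*w[(t>=t0)&(t<t0+6)],93)*sgn) for t0 in range(lo,hi,6) if ((t>=t0)&(t<t0+6)).sum()>4]
        b=np.array(b);s_=np.polyfit(b[:,0],b[:,1],1);return round(float(np.median(b[:,1])),2),round(s_[0],3),len(b)
    c=(abs(x)<70)&(abs(y)<70)
    return dict(ny=edge(x[c],y[c],-1,-48,48),px=edge(y[c],x[c],1,-36,48) ,nx=edge(y[c],x[c],-1,-36,48),py=edge(x[c],y[c],1,-48,30))
B=pts("s5_d.npy",.052,0);C=pts("s6_d.npy",.123,0)
print("box",len(B),ext(B,-.155));print("cover",len(C),ext(C,-.155))
```

```text
box 984 {'ny': (-41.39, np.float64(-0.003), 16), 'px': (50.74, np.float64(-0.188), 14), 'nx': (-47.86, np.float64(0.026), 14), 'py': (46.61, np.float64(0.045), 13)}
cover 733 {'ny': (-43.02, np.float64(0.057), 16), 'px': (53.0, np.float64(0.019), 14), 'nx': (4.31, np.float64(1.103), 14), 'py': (-8.79, np.float64(1.281), 13)}
```

Run:
```python
from look import *
x,y=.5427,.0211
ctrl.movel([x,y,.058],max_speed=.12);ctrl.pause(.2);st("over")
z=.058
f0=get_state()["contact_force"]
while z>.0475:
    z-=.002;ctrl.movel([x,y,z],max_speed=.04);s=get_state();f=s["contact_force"]-f0
    print(round(z,4),np.round(f,1),np.round(s["wrist_torque"],2),round(s["time"],1))
    if abs(f[2])>9:break
p,d=vision.grab_frame("scene");cv2.imwrite("pics/s7.png",p);np.save("s7_d.npy",d)
```

```text
over t 20.37 tcp [0.5433 0.0212 0.0588] F [ 1.3 -0.4 -2.9] w 0.0441 g 102.4
0.056 [-1.6  0.5 -0.9] [-0.03  0.01 -0.03] 20.6
0.054 [-1.8  0.4 -1. ] [-0.02  0.05  0.01] 20.9
0.052 [-1.1  0.2 -0.4] [-0.03 -0.02  0.04] 21.1
0.05 [-1.  -0.3 -0.9] [-0.22 -0.13 -0.02] 21.4
0.048 [ 0.8 -2.6 -1.4] [-0.69 -0.55 -0.03] 21.6
0.046 [ 0.8 -4.3  1.9] [-1.11 -0.63 -0.07] 21.9
```

Both dowels appear to be in: there is side force but no blocking. I'll keep pressing and yield to the side force as I go.

Run:
```python
from look import *
x,y,z=.5427,.0211,.046
f0=np.array([.2,-.4,-3.1])
for i in range(16):
    s=get_state();f=s["contact_force"]-f0
    x+=np.clip(f[0]*1e-4,-5e-4,5e-4);y+=np.clip(f[1]*1e-4,-5e-4,5e-4)
    z-=.001;ctrl.movel([x,y,z],max_speed=.03);s=get_state();f=s["contact_force"]-f0
    print(round(z,4),np.round([x,y],4),np.round(f,1),np.round(s["wrist_torque"],2),np.round(s["tcp_pos"],4),round(s["time"],1))
    if f[2]>28 or np.hypot(*f[:2])>25:break
p,d=vision.grab_frame("scene");cv2.imwrite("pics/s8.png",p);np.save("s8_d.npy",d)
m=np.zeros((480,640),bool);m[200:270,290:370]=1;P=cloud("scene",d,m);Q=P[(abs(P[:,2]-.065)<.01)&(np.hypot(P[:,0]-.543,P[:,1]-.02)<.06)]
print("cover top z",np.percentile(Q[:,2],[10,50,90]))
```

```text
0.045 [0.543  0.0207] [ 1.1 -4.4  6.6] [-1.19 -0.25 -0.14] [0.5432 0.0204 0.0453] 22.2
0.044 [0.5431 0.0203] [ 0.1 -3.6  8.6] [-1.   -0.15 -0.2 ] [0.5432 0.0204 0.0443] 22.4
0.043 [0.5432 0.0199] [-0.  -2.6  8.9] [-0.83 -0.03 -0.17] [0.5432 0.0204 0.0434] 22.7
0.042 [0.5432 0.0197] [-1.5 -2.3 10.1] [-0.72  0.07 -0.15] [0.5433 0.0203 0.0425] 22.9
0.041 [0.543  0.0195] [-1.7 -2.3 12.3] [-0.63  0.14 -0.14] [0.5433 0.0203 0.0417] 23.2
0.04 [0.5428 0.0192] [-3.1 -1.5 21.8] [-0.79  0.76 -0.15] [0.5434 0.0203 0.0417] 23.4
0.039 [0.5425 0.0191] [-4.  -1.  30.8] [-0.75  1.24 -0.17] [0.5434 0.0203 0.0416] 23.7
cover top z [0.06015082 0.06447029 0.06963892]
```

Run:
```python
from look import *
ctrl.pause(.5);s=st("hold")
p,d=vision.grab_frame("scene");cv2.imwrite("pics/m8.png",cv2.resize(p[195:295,280:410],(780,600),interpolation=cv2.INTER_CUBIC))
P=cloud("scene",d,np.ones_like(d,bool));Q=P[(abs(P[:,2]-.064)<.003)&(np.hypot(P[:,0]-.543,P[:,1]-.02)<.065)]
e=Q[:,:2]-[.543,.02];k,sn=np.cos(-.155),np.sin(-.155);x=k*e[:,0]+sn*e[:,1];y=-sn*e[:,0]+k*e[:,1]
m=(abs(x)<.053)&(y<.052)&(y>-.04)&((abs(x)>.03)|(y<-.03)|(y>.03))
o=least_squares(lambda q:q[0]+q[1]*x[m]+q[2]*y[m]-Q[m,2],[.064,0,0],loss="soft_l1",f_scale=.0005);print(m.sum(),o.x)
```

```text
hold t 24.22 tcp [0.5434 0.0203 0.0416] F [-5.  -2.1 28.3] w 0.0443 g 106.2
426 [ 0.06452438 -0.00398167  0.00266139]
```

View pics/m8.png

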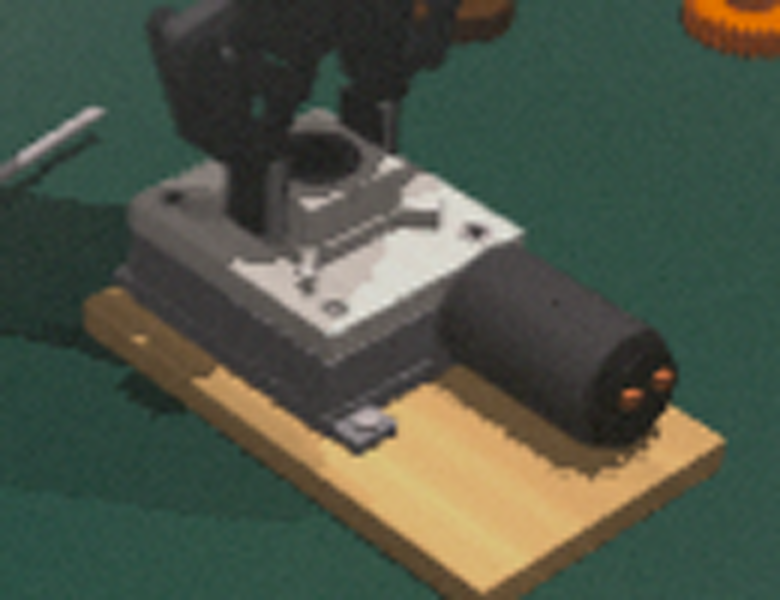

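The cover sits flush on the casting with no gap, dowel b shows in its hole at (335,307), the plate is level to within 0.005 rad, and the push is steady at about 30 N. I'm handing in.

```bash
python3 -c "
from look import *
print(ticket.close_job())"
```

```text
the job is handed in; nothing more can be done
None
```

The job is handed in: the new gear is on its shaft and let go of, and the cover is on both dowels, level, flush with the casting and held shut with about 30 N; no verdict came back.

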